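Cock the desk catapult and load it

ROBOT

A 6-joint arm with a two-finger parallel gripper is mounted at the origin on a cart in front of the work surface, level with it; the furniture and walls round the work are solid. World frame = base frame: x ahead of the robot, y to its left, z up, the work surface at z = 0. Lengths are in m, angles in rad, forces in N, time in s.
With the tool pointing down it reaches from about 0.3 to 0.775 m from the base axis. Payload 14.6 kg.
Tool frame: the origin (TCP) lies at the centre of the arm's flange, where the gripper is bolted on; the fingertips stand 199 mm ahead of it and the grasp point (between the pads) lies 180 mm ahead of it; z points along the fingers, y is the line along which they close (so a half turn about z gives the same grasp; the last joint's range is limited). The gripper opens to 94 mm and grips with 3 to 60 N. Pads are 16 mm wide; open, the fingers measure 119 mm over their backs; the gripper's body (75 mm by 177 mm) begins 78 mm behind the grasp point.
Start: joints at [-1.208, 0.3, 1.521, -0, 1.321, -0.067], TCP at [0.229, -0.5, 0.405] pointing down, gripper open.
Joint ranges: [-3.03, 3.03], [-0.79, 2.21], [0.23, 2.52], [-1.04, 4.18], [0, 3.07], [-2.55, 2.55]. Speed limits (rad/s): [2.22, 2.22, 2.57, 3.14, 3.14, 3.14].

INTERFACE

Orientations are given as [roll, pitch, yaw] about the fixed x, y, z axes, in that order (R = Rz(yaw) Ry(pitch) Rx(roll)).
In Python, from station import ctrl gives the robot as it stands. The module is installed in compiled form; this text tells all that it offers.
- The arm moves only by the tool servo_tool, never from a script. Its argument "motion" is a list of rows, each a list of 5 numbers: the closure, from 0 (fully open) to 1 (shut), then the shift along the world's x, y, z in cm, then the turn about the world's z in degrees. A call has 1 to 20 rows; each row is the pose to reach, as a shift and turn from the pose commanded when the call began; what a row does not reach only later rows make up. A row lasts 1/8 s, in which the tool goes at most 62.5 mm and 10.7 degrees, less where a joint would pass 70% of its speed; a pose out of reach is approached as far as the arm can. A call with a gripper value outside its range is refused whole. The fingers move at their own pace and stop on an object; "squeeze" is the grip in N (left out, the last holds). Time passes only in rows, so rows that repeat a pose let the fingers close. It gives the time, the measured TCP pose, the force, the opening and the grip force at its end, in the units of the state.
- ctrl.get_obs(): the state, without advancing time (a new reading comes with each control period).
- ctrl.camera(name): name is "side" or "top"; returns a dict with "image" (384x512x3 uint8, red, green, blue), "fx", "fy", "cx", "cy" (pixels), "camera_from_world" (4x4, takes a point from world to camera coordinates). Camera axes: x right, y up, looking along -z (the intrinsics and any distortion apply to the point x, -y, -z); pixel columns grow to the right and rows downward; lengths in m; the calibration is good to about 2 mm. A picture is of the moment at which its call begins. There is no depth.
- ctrl.hand_in(): hands the job in; it is judged then, once.
The state is a dict: "time_s": time; "qpos": joint angles; "joint_vel": joint speeds; "tau": joint torques, N m; "ee_pos": TCP position; "eef_rot": TCP orientation; "force": force on the tool from outside, world axes, zero at the start; "moment": the same for the moment, N m; "grip_width": finger opening in m; "grip_force": force on a finger pad.
Only numpy, scipy, OpenCV 4.12 (cv2) and the standard library are available. Lean on these libraries where they do the work, as an engineer would, in place of code of your own. Each camera call takes 0.05 s, during which the arm holds its last target. There are 200 camera calls.

TASK

Get the toy desk catapult on the shop counter ready for its next demonstration: draw its sprung arm down until the hooked catch holds it, then ease off without letting the arm snap back. Then put the eraser in the tray of the cocked arm and let go, without setting off the hair-trigger catch and without disturbing the tape roll or the ink tin.

Things in the scene. Friction and masses are not known exactly. Their poses are not given: they have to be found in the camera images.
- catapult: Wooden toy catapult, fixed. Base 262 x 110 x 18 mm, from x = -140 to +122 mm of its frame; origin on the table. +x is the throwing direction; arm's axle at x = +90, catch at the other end, x = -104. Two cheeks (y = +-41 mm, x = 64 to 116) carry a crossbar (x = 72, top 116 mm up) on which the released arm leans
- axle (a point): Middle of the arm's axle, 58 mm above the table; the axle runs along the catapult's y axis
- throw_arm (a joint): Angle of the sprung arm, rad. 0 = released: it rises from the axle toward the catch end (catapult -x) at 0.90 rad above level. Grows as pressed down; the catch snaps over its end at about 0.92, then holds it at 0.90 (level); hard stop 0.99. A spring drives it back to 0: 1.5 N at the tray to start, 4 N when level, a little more at the catch. If let go uncaught it snaps back
- tray (a point): Centre of the arm's tray floor (top face), 149 mm from the axle, 58 mm above the table when cocked. x axis along the arm toward the axle, z out of the tray (up when level). Floor 60 mm along the arm by 48 across; end walls 8 mm high, side lips 4 mm, all 4 mm thick. Closed fingers can press on it to push the arm down. A steel tongue 14 mm wide goes on to 200 mm from the axle
- catch (a joint): Tilt of the steel catch, rad. 0 = upright, hooking position, held there by a very light spring; grows to 0.5 as it tilts away from the arm. The arm's tongue pushes it aside by the slope on its top while coming down, and it springs back over the tongue. Less than 1 N sideways on its top lets the arm off
- nose (a point): Tip of the catch's nose (lower edge), 192 mm from the axle toward -x of the catapult and 61 mm above the table; the nose hooks over the arm's tongue
- trigger (a point): Top of the catch, a tab 12 x 20 mm about 85 mm above the table and 215 mm from the axle, toward -x of the catapult: keep off it
- eraser_center (a point): Centre of the loose eraser, a block 44 mm long (its y), 19 mm wide (its x) and 11 mm high, lying flat on the table; 5.5 mm up
- tape_roll_center (a point): Centre of a loose roll of paper tape, 54 mm across, 15 mm high, lying flat; a bystander
- ink_tin_center (a point): Centre of a loose round tin, 62 mm across, 20 mm high; a bystander
Things that resemble listed ones, but are neither listed nor needed, are in the scene too. Of the things like the part that bears eraser_center, leave any that is orange or red; of the rest the smaller one is meant.

How it is judged:
On the way:
1. the arm is drawn down and held by the catch, with the fingers off it (value of joint throw_arm between 0.865 and 0.935 rad and value of joint catch below 0.06 rad and contact force between throw_arm and the fingers below 0.1 N), for 0.3 s.
At the end, for the whole second after the job is handed in: The arm is level and held by the catch (arm joint 0.865 to 0.935 rad, catch joint under 0.06 rad) and the eraser lies at rest in its tray: its centre within 27 mm along and 22 mm across the arm of the tray's centre and less than 17 mm above the tray's floor (value of joint throw_arm between 0.865 and 0.935 rad and value of joint catch below 0.06 rad and x of eraser_center in the frame of tray between -0.027 and 0.027 m and y of eraser_center in the frame of tray between -0.022 and 0.022 m and z of eraser_center in the frame of tray between 0 and 0.017 m and linear speed of eraser below 0.03 m/s); the robot touches nothing.
It fails at once if the arm snaps back (faster than 6 rad/s) (velocity of joint throw_arm below -6 rad/s).
It fails at once if the tape roll or the ink tin is moved by more than 30 mm (distance of any of tape_roll_center, ink_tin_center from where it was at the start of the episode above 0.03 m).
It also fails if it takes over 62 s, if anything falls off the work surface, if the arm or the gripper's body presses on something with over 40 N, if the wrist force passes 120 N, or if a joint passes its speed limit or range.

## Working session

There is one attempt and no reset: what is moved stays moved. The work goes in short steps, Python scripts to look and compute and a tool call to move; the robot and the scene stay as the last step left them, time stands still between calls to the robot, and variables do not carry over. Pictures are saved under pics/ and viewed, at most 10 in all, crops included, and the job is handed in when it is done.

Besides the shell and the picture viewer there is one more tool, called after ">>>" as name([rows], argument=value, ...), one row to a line, values as JSON. servo_tool: Moves the arm, as the interface text tells. Its arguments: {"type":"object","properties":{"motion":{"type":"array","items":{"type":"array","items":{"type":"number"}}},"squeeze":{"type":"number"}},"required":["motion"]}

```bash
mkdir -p pics; cat > h.py <<'E'
import numpy as np, cv2
from station import ctrl
def cam(n):
    c=ctrl.camera(n); return c
def ray(c,u,v):
    M=np.array(c["camera_from_world"]); R=M[:3,:3]; t=M[:3,3]
    d=np.array([(u-c["cx"])/c["fx"],-(v-c["cy"])/c["fy"],-1.])
    return -R.T@t, R.T@d
def onz(c,u,v,z):
    o,d=ray(c,u,v); return o+d*(z-o[2])/d[2]
def proj(c,p):
    M=np.array(c["camera_from_world"]); q=M[:3,:3]@np.array(p)+M[:3,3]
    return c["cx"]+c["fx"]*q[0]/-q[2], c["cy"]-c["fy"]*q[1]/-q[2]
def save(c,n): cv2.imwrite(f"pics/{n}.png",cv2.cvtColor(c["image"],cv2.COLOR_RGB2BGR))
E
python3 - <<'E'
from h import *
for n in("top","side"):
    c=cam(n); save(c,n+"0"); print(n,c.keys(),c["fx"],c["cx"],c["cy"],ray(c,256,192))
E
```

```text
top dict_keys(['image', 'fx', 'fy', 'cx', 'cy', 'camera_from_world']) 348.6300302306294 255.4536969989102 193.97590022680288 (array([ 0.35582581, -0.03581856,  1.21080546]), array([ 0.15739979, -0.02785694, -0.9871595 ]))
side dict_keys(['image', 'fx', 'fy', 'cx', 'cy', 'camera_from_world']) 387.2265861046429 259.76110319969894 191.9593191077585 (array([ 0.49635834, -1.05625467,  0.57615784]), array([ 0.01993539,  0.92178897, -0.38730095]))
```

View pics/top0.png

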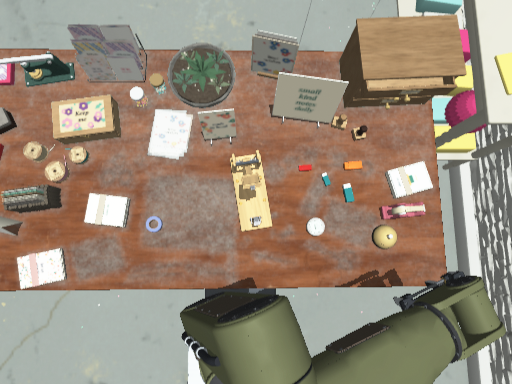

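View pics/side0.png

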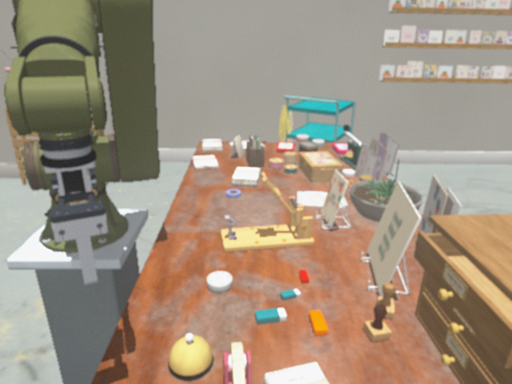

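The top view has four eraser-like blocks: red (305,168), small teal (326,179), large teal (349,193) and orange (353,165). The small teal one is the one I want. The catapult runs from about (245,152) to (256,228), with its catch end at (257,221) near the robot. The tape roll is at (154,224) and the tin at (316,227).

```bash
python3 - <<'E'
from h import *
c=cam("top"); im=c["image"]
cr=im[140:240,220:370]; cv2.imwrite("pics/crop0.png",cv2.cvtColor(cv2.resize(cr,None,fx=5.3,fy=5.3,interpolation=cv2.INTER_CUBIC),cv2.COLOR_RGB2BGR))
hsv=cv2.cvtColor(im,cv2.COLOR_RGB2HSV)
print(hsv[215,243],hsv[179,326],hsv[193,349])
def blobs(m,z,amin=15):
    cs,_=cv2.findContours(m,cv2.RETR_EXTERNAL,cv2.CHAIN_APPROX_NONE)
    for k in cs:
        if cv2.contourArea(k)<amin: continue
        x,y=k.reshape(-1,2).mean(0)
        if not(220<x<370 and 140<y<240): continue
        p=np.array([onz(c,a,b,z)[:2] for a,b in k.reshape(-1,2)],np.float32)
        r=cv2.minAreaRect(p); print("px",x.round(),y.round(),"rect",np.round(r[0],4),np.round(r[1],4),round(r[2],1),np.round(cv2.boxPoints(r),3).tolist())
print("teal+white eraser")
m=cv2.inRange(hsv,(80,90,60),(105,255,255)); blobs(m,.011)
print("wood"); m=cv2.inRange(hsv,(15,60,140),(30,255,255)); blobs(m,.018,100)
E
```

```text
[ 23  84 246] [ 91 162 170] [ 91 164 170]
teal+white eraser
px 348.0 194.0 rect [ 0.5369 -0.3934] [0.048  0.0293] 8.6 [[0.5109999775886536, -0.38199999928474426], [0.5149999856948853, -0.41100001335144043], [0.5630000233650208, -0.40400001406669617], [0.5580000281333923, -0.375]]
px 326.0 180.0 rect [ 0.5884 -0.3169] [0.0326 0.02  ] 19.5 [[0.5699999928474426, -0.31299999356269836], [0.5759999752044678, -0.3319999873638153], [0.6069999933242798, -0.32100000977516174], [0.6000000238418579, -0.3019999861717224]]
wood
px 249.0 182.0 rect [ 0.555  -0.0495] [0.2761 0.1092] 8.8 [[0.4099999964237213, -0.017000000923871994], [0.4269999861717224, -0.125], [0.699999988079071, -0.0820000022649765], [0.6830000281333923, 0.026000000536441803]]
```

View pics/crop0.png

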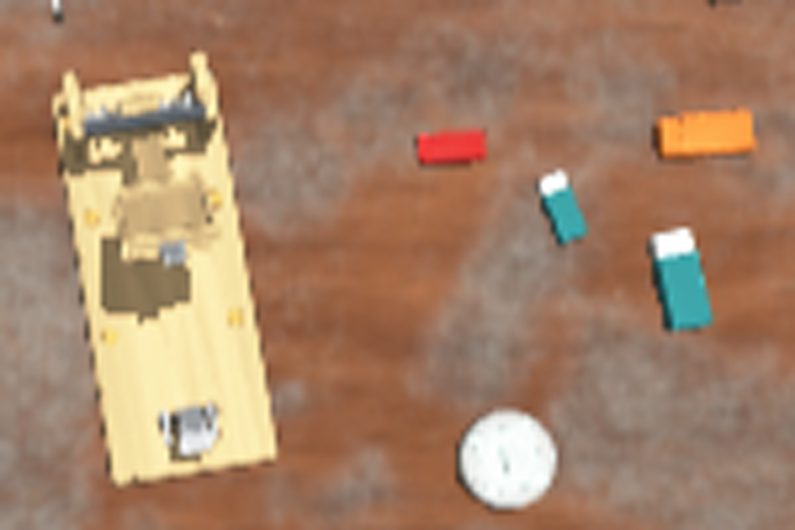

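The crop confirms the small teal eraser with its white end at crop (562,208), which is full-image (326,179). The catapult's yaw is about +9°, its catch is at crop (190,430), and the arm is released. Next I'll check these positions against the side view.

```bash
python3 - <<'E'
from h import *
o=ctrl.get_obs(); print({k:np.round(o[k],3).tolist() for k in("time_s","ee_pos","eef_rot","grip_width","force")})
t=cam("top"); s=cam("side")
O=np.array([.5568,-.0493]); a=np.radians(8.9); R=np.array([[np.cos(a),-np.sin(a)],[np.sin(a),np.cos(a)]])
def W(x,y,z): return [*(O+R@[x,y]),z]
ts=t["image"].copy(); ss=s["image"].copy()
pts=[(-.14,-.055,.018),(-.14,.055,.018),(.122,-.055,.018),(.122,.055,.018),(-.125,0,.085),(.072,-.041,.116),(.072,.041,.116),(.09-.149*np.cos(.9),0,.058+.149*np.sin(.9)),(.09-.2*np.cos(.9),0,.058+.2*np.sin(.9))]
E=[.5937,-.3152,.011]
big=[]
for c,(x0,y0,x1,y1) in((t,(225,145,345,235)),(s,(205,160,325,310))):
    k=6 if c is t else 4
    im=cv2.resize(c["image"][y0:y1,x0:x1],None,fx=k,fy=k,interpolation=cv2.INTER_CUBIC)
    for p in [W(*q) for q in pts]+[E]:
        u,v=proj(c,p); cv2.circle(im,(int((u+.5-x0)*k),int((v+.5-y0)*k)),3,(255,0,255),-1)
    cv2.imwrite("pics/chk_%d.png"%k,cv2.cvtColor(im,cv2.COLOR_RGB2BGR))
for c in(t,s):
    hsv=cv2.cvtColor(c["image"],cv2.COLOR_RGB2HSV)
    u,v=map(int,proj(c,E)); m=np.zeros(hsv.shape[:2],np.uint8)
    teal=cv2.inRange(hsv,(80,90,60),(105,255,255)); wh=cv2.inRange(hsv,(0,0,170),(180,50,255))
    sl=np.s_[v-10:v+11,u-14:u+15]; m[sl]=(teal|wh)[sl]
    k=max(cv2.findContours(m,0,cv2.CHAIN_APPROX_NONE)[0],key=cv2.contourArea)
    r=cv2.minAreaRect(np.array([onz(c,x,y,.011 if c is t else .008)[:2] for x,y in k.reshape(-1,2)],np.float32)); print(np.round(r[0],4),np.round(r[1],4),r[2])
E
```

```text
{'time_s': 0.15, 'ee_pos': [0.229, -0.5, 0.404], 'eef_rot': [-3.141, -0.0, 0.43], 'grip_width': 0.094, 'force': [1.006, 0.662, -0.07]}
[ 0.5942 -0.3149] [0.0451 0.02  ] 19.51035499572754
[ 0.5969 -0.3164] [0.0457 0.0288] 25.11290168762207
```

View pics/chk_6.png

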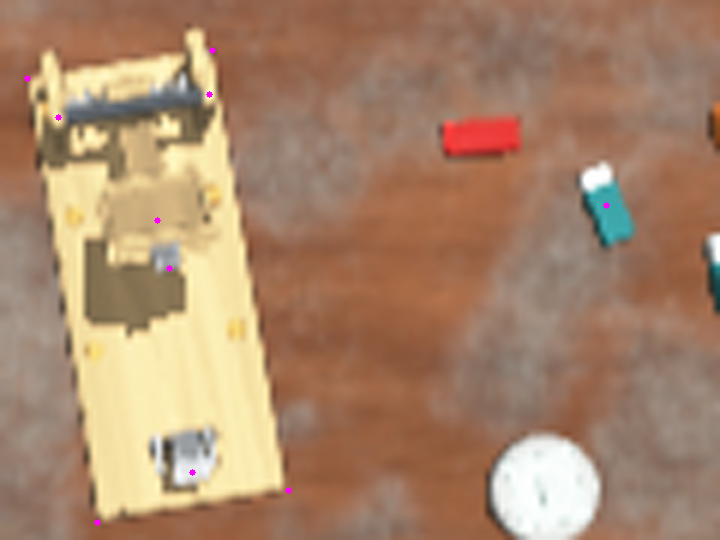

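View pics/chk_4.png

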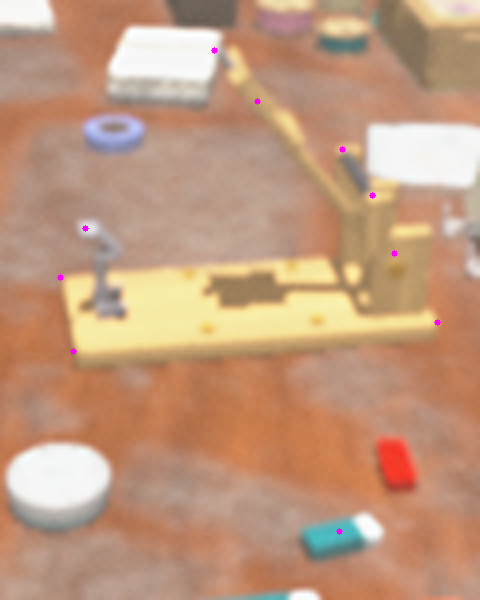

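The projected points lie 2–4 mm off, so I'm shifting the catapult origin to about (0.560, −0.0475); the yaw of 8.9° stays. The eraser agrees in both views at (0.594, −0.315). Now I'll move over the tray with the fingers closed.

>>> servo_tool([
  [1,0,0,6,0],
  [1,4,5,6.5,-3],
  [1,8,10,6.5,-6],
  [1,12,15,6.5,-9],
  [1,15,20,6.5,-12],
  [1,18,25,6.5,-15.7],
  [1,21,30,6.5,-15.7],
  [1,25,35,6.5,-15.7],
  [1,29,40,6.5,-15.7],
  [1,33,45,6.5,-15.7],
  [1,33.6,45.3,6.5,-15.7],
  [1,33.6,45.3,6.5,-15.7],
  [1,33.6,45.3,6.5,-15.7],
  [1,33.6,45.3,6.5,-15.7],
  [1,33.6,45.3,6.5,-15.7],
  [1,33.6,45.3,6.5,-15.7],
], squeeze=10)

```text
time_s: 2.25
ee_pos: [0.565, -0.0473, 0.4698]
eef_rot: [3.142, -0.0, 0.155]
force: [0.2, -0.4, -0.8]
grip_width: 0.0005
grip_force: 0.0
```

>>> servo_tool([
  [1,0,0,-4,0],
  [1,0,0,-7,0],
  [1,0,0,-8.5,0],
  [1,0,0,-9.2,0],
  [1,0,0,-9.6,0],
  [1,-0.5,-0.1,-10.1,0],
  [1,-1.1,-0.2,-10.6,0],
  [1,-1.6,-0.25,-11.1,0],
  [1,-2.1,-0.32,-11.7,0],
  [1,-2.6,-0.4,-12.3,0],
  [1,-3,-0.47,-12.9,0],
  [1,-3.4,-0.53,-13.5,0],
  [1,-3.8,-0.6,-14.1,0],
  [1,-4.1,-0.64,-14.8,0],
  [1,-4.1,-0.64,-14.8,0],
])

```text
time_s: 4.12
ee_pos: [0.524, -0.0534, 0.3211]
eef_rot: [-3.141, 0.001, 0.156]
force: [0.2, -0.6, 2.7]
grip_width: 0.0002
grip_force: 1.2
```

```bash
python3 - <<'E'
from h import *
s=cam("side"); k=5
im=cv2.resize(s["image"][140:260,205:340],None,fx=k,fy=k,interpolation=cv2.INTER_CUBIC)
cv2.imwrite("pics/press.png",cv2.cvtColor(im,cv2.COLOR_RGB2BGR))
E
```

```text
(no output)
```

View pics/press.png

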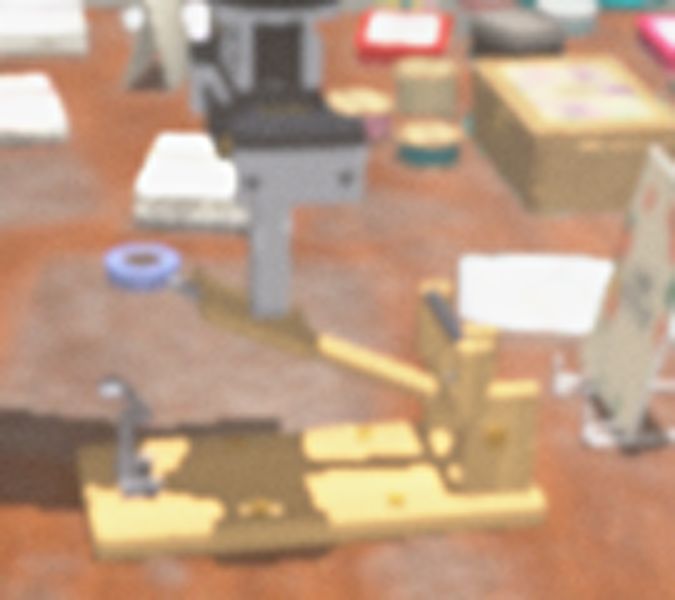

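The fingers sit in the middle of the tray (press crop (268,312)), and the arm follows at about 0.45 rad. I'll carry on down through the catch.

>>> servo_tool([
  [1,-0.3,-0.05,-0.7,0],
  [1,-0.6,-0.1,-1.4,0],
  [1,-0.8,-0.13,-2.1,0],
  [1,-1,-0.16,-2.8,0],
  [1,-1.15,-0.18,-3.5,0],
  [1,-1.3,-0.2,-4.2,0],
  [1,-1.4,-0.21,-4.9,0],
  [1,-1.45,-0.22,-5.6,0],
  [1,-1.47,-0.23,-6.1,0],
  [1,-1.47,-0.23,-6.5,0],
  [1,-1.47,-0.23,-6.8,0],
  [1,-1.47,-0.23,-7.0,0],
  [1,-1.47,-0.23,-7.1,0],
  [1,-1.47,-0.23,-7.1,0],
  [1,-1.47,-0.23,-7.1,0],
  [1,-1.47,-0.23,-7.1,0],
])

```text
time_s: 6.18
ee_pos: [0.5095, -0.0557, 0.2508]
eef_rot: [3.142, -0.0, 0.156]
force: [2.8, -0.9, 4.3]
grip_width: 0.0002
grip_force: 2.2
```

```bash
python3 - <<'E'
from h import *
s=cam("side"); k=7
im=cv2.resize(s["image"][180:260,205:315],None,fx=k,fy=k,interpolation=cv2.INTER_CUBIC)
cv2.imwrite("pics/press2.png",cv2.cvtColor(im,cv2.COLOR_RGB2BGR))
E
```

```text
(no output)
```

View pics/press2.png

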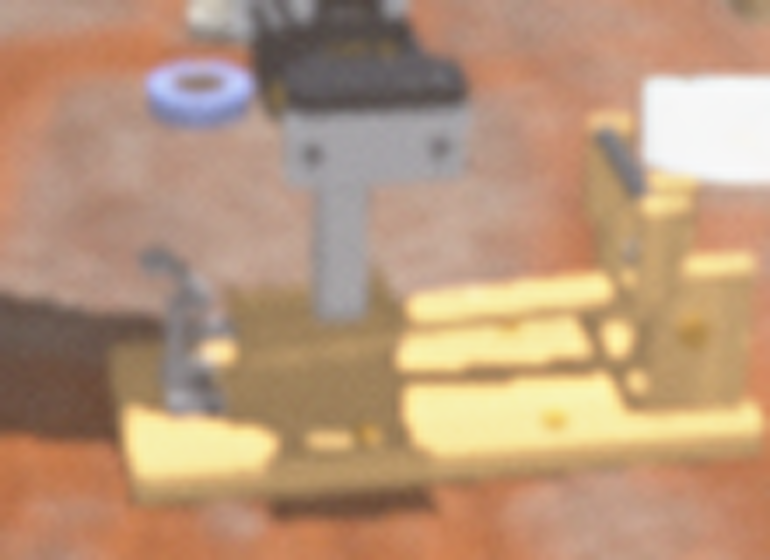

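The arm is level or slightly below, with the tongue under the hook at crop (190,300). I'll press 1.5 mm further, then ease up slowly and watch the force.

>>> servo_tool([
  [1,0,0,-0.1,0],
  [1,0,0,-0.15,0],
  [1,0,0,-0.15,0],
  [1,0,0,-0.15,0],
  [1,0,0,0,0],
  [1,0,0,0.2,0],
  [1,0,0,0.4,0],
  [1,0,0,0.6,0],
  [1,0,0,0.8,0],
  [1,0,0,0.9,0],
  [1,0,0,1.0,0],
  [1,0,0,1.0,0],
  [1,0,0,1.0,0],
])

```text
time_s: 7.85
ee_pos: [0.5094, -0.0556, 0.2605]
eef_rot: [-3.141, 0.0, 0.156]
force: [-0.6, 0.5, -0.3]
grip_width: 0.0003
grip_force: 0.0
```

Force is zero with the fingertips at 61 mm, so the catch is holding. I'll lift and go above the eraser, opening only part way.

>>> servo_tool([
  [1,0,0,2,0],
  [1,0,0,6,0],
  [1,0,0,11,0],
  [0.62,1.5,-5,12,2],
  [0.62,3,-10,12,5],
  [0.62,5,-15,12,8],
  [0.62,7,-20,12,10.6],
  [0.62,8.5,-25.9,10,10.6],
  [0.62,8.5,-25.9,6,10.6],
  [0.62,8.5,-25.9,2,10.6],
  [0.62,8.5,-25.9,0,10.6],
  [0.62,8.5,-25.9,0,10.6],
  [0.62,8.5,-25.9,0,10.6],
])

```text
time_s: 9.48
ee_pos: [0.5948, -0.3147, 0.2626]
eef_rot: [3.14, -0.002, 0.341]
force: [0.6, -0.4, 0.3]
grip_width: 0.0358
grip_force: 0.0
```

```bash
python3 - <<'E'
from h import *
s=cam("side"); k=5
x0,y0=205,200
im=cv2.resize(s["image"][y0:y0+120,x0:x0+150],None,fx=k,fy=k,interpolation=cv2.INTER_CUBIC)
o=ctrl.get_obs(); p=o["ee_pos"]; print(p,o["eef_rot"])
u,v=proj(s,[p[0],p[1],.011]); cv2.circle(im,(int((u+.5-x0)*k),int((v+.5-y0)*k)),3,(255,0,255),-1)
cv2.imwrite("pics/pre.png",cv2.cvtColor(im,cv2.COLOR_RGB2BGR))
E
```

```text
[ 0.59479589 -0.31470621  0.26265765] [ 3.13947024e+00 -1.78061283e-03  3.40977886e-01]
```

View pics/pre.png

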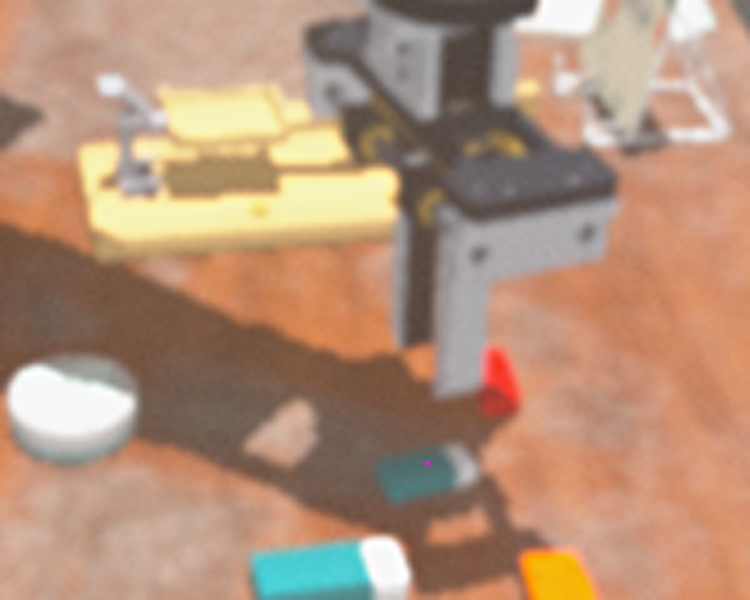

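The catapult arm is held level at (220,110). The projected grasp point (427,463) sits on top of the small teal eraser. Going down to grip it.

>>> servo_tool([
  [0.62,0,0,-2,0],
  [0.62,0,0,-4,0],
  [0.62,0,0,-5.2,0],
  [0.62,0,0,-5.6,0],
  [0.62,0,0,-5.6,0],
  [0.9,0,0,-5.6,0],
  [0.9,0,0,-5.6,0],
  [0.9,0,0,-5.6,0],
  [0.9,0,0,-5.6,0],
  [0.9,0,0,-5.6,0],
], squeeze=10)

```text
time_s: 10.78
ee_pos: [0.5946, -0.3147, 0.2052]
eef_rot: [3.141, -0.001, 0.341]
force: [0.4, 0.3, 4.9]
grip_width: 0.0184
grip_force: 10.0
```

>>> servo_tool([
  [0.9,0,0,2,0],
  [0.9,0,0,6,0],
  [0.9,0,0,11,0],
  [0.9,-1,4,14,0],
  [0.9,-2.5,8,14,-3],
  [0.9,-4,12,14,-6],
  [0.9,-6,17,14,-10.6],
  [0.9,-8,22,14,-10.6],
  [0.9,-9.3,25.8,12,-10.6],
  [0.9,-9.3,25.8,10,-10.6],
  [0.9,-9.3,25.8,8.5,-10.6],
  [0.9,-9.3,25.8,8.5,-10.6],
  [0.9,-9.3,25.8,8.5,-10.6],
  [0.9,-9.3,25.8,8.5,-10.6],
])

```text
time_s: 12.52
ee_pos: [0.5016, -0.0569, 0.2903]
eef_rot: [3.141, -0.001, 0.155]
force: [0.1, -0.4, -1.1]
grip_width: 0.0185
grip_force: 10.0
```

```bash
python3 - <<'E'
from h import *
s=cam("side"); k=8
x0,y0=215,180
im=cv2.resize(s["image"][y0:y0+70,x0:x0+95],None,fx=k,fy=k,interpolation=cv2.INTER_CUBIC)
cv2.imwrite("pics/place.png",cv2.cvtColor(im,cv2.COLOR_RGB2BGR))
E
```

```text
(no output)
```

View pics/place.png

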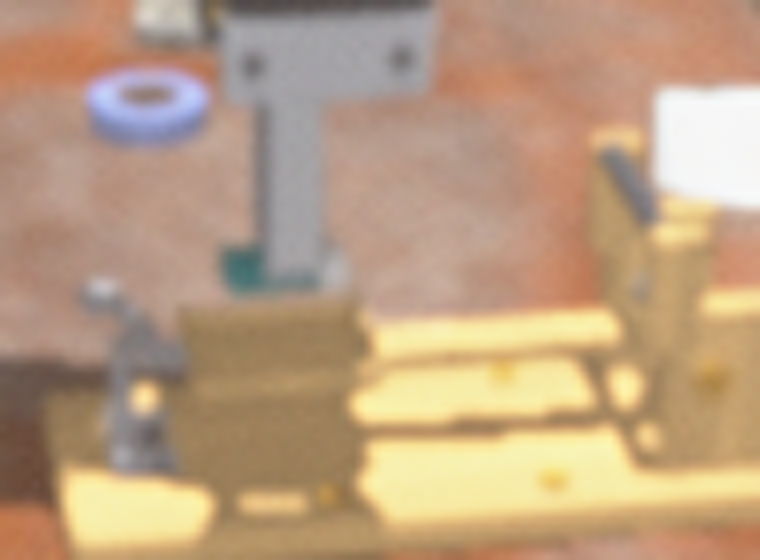

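The eraser (222–350, centre 286) is about 4 mm axle-ward of the tray centre (about 272), so I'll shift by −0.3 cm. Then lower, release a little and rise.

>>> servo_tool([
  [0.9,-0.3,-0.05,-0.5,0],
  [0.9,-0.3,-0.05,-1.2,0],
  [0.9,-0.3,-0.05,-1.8,0],
  [0.9,-0.3,-0.05,-2.2,0],
  [0.9,-0.3,-0.05,-2.5,0],
  [0.9,-0.3,-0.05,-2.6,0],
  [0.9,-0.3,-0.05,-2.6,0],
  [0.9,-0.3,-0.05,-2.6,0],
])

```text
time_s: 13.58
ee_pos: [0.4985, -0.0572, 0.2638]
eef_rot: [3.142, -0.0, 0.156]
force: [-0.5, 0.1, -0.7]
grip_width: 0.0185
grip_force: 10.0
```

>>> servo_tool([
  [0.78,0,0,0,0],
  [0.74,0,0,0,0],
  [0.72,0,0,0,0],
  [0.72,0,0,0,0],
  [0.72,0,0,0.3,0],
  [0.72,0,0,0.8,0],
  [0.72,0,0,2,0],
  [0.72,0,0,5,0],
  [0.72,0,0,10,0],
  [0.72,0,0,15,0],
  [0.72,0,-5,18,0],
  [0.72,0,-10,18,0],
  [0.72,0,-15,18,0],
  [0.72,0,-20,18,0],
  [0.72,0,-25,18,0],
  [0.72,0,-25,18,0],
  [0.72,0,-25,18,0],
])

```text
time_s: 15.7
ee_pos: [0.4984, -0.3067, 0.4441]
eef_rot: [-3.142, -0.0, 0.156]
force: [0.1, 0.3, 0.6]
grip_width: 0.0259
grip_force: 0.0
```

```bash
python3 - <<'E'
from h import *
s=cam("side"); t=cam("top")
a=cv2.resize(s["image"][190:260,205:305],(560,392),interpolation=cv2.INTER_CUBIC)
b=cv2.resize(t["image"][145:235,225:285],(240,360),interpolation=cv2.INTER_CUBIC)
im=np.zeros((392,800,3),np.uint8); im[:,:560]=a; im[:360,560:]=b
cv2.imwrite("pics/end.png",cv2.cvtColor(im,cv2.COLOR_RGB2BGR))
E
```

```text
(no output)
```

View pics/end.png

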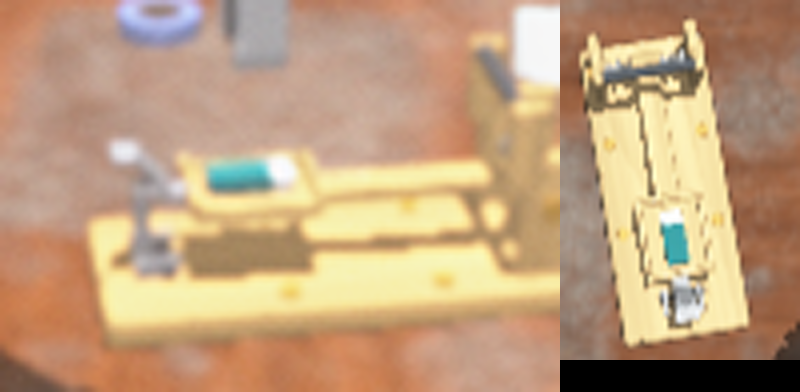

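The eraser lies in the middle of the level tray (side (250,173), top (674,238)). The catch is hooked and the gripper is clear.

```bash
python3 -c "
from station import ctrl
print(ctrl.hand_in())"
```

```text
the job is handed in; nothing more can be done
None
```

The catapult arm is cocked and held by its catch, the small teal eraser lies in the tray, the tape roll and ink tin were not touched, and the job is handed in at about 16 s; the hand-in returned no verdict.

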